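# Load the sample drawer and shut it

### The job

Take the plain tin without a spout out of the open sample drawer and stand it in the grey tote. Pick every spouted sample tin out of the tote and stand it upright in the drawer with its spout pointing straight at the drawer's front (the handle side), leaving the other things in the tote; then push the drawer fully home until it clicks in at its detent. Leave the other things on the bench where they are.

Things in the scene. Friction and masses are not known exactly. Their poses are not given: they have to be found in the camera images.
- drawer (a joint): Slide of the drawer: 0 = fully home, grows as it opens towards the robot, 0.16 at most; it starts 0.13 to 0.155 m open. Friction 1.5 N; a sprung roller detent resists the push (about 7 N in all) from 13 to 6 mm before home, then draws the drawer home; short of that it springs back out. Seated = under 4 mm.
- drawer_in (a point): Centre of the drawer's inner floor (moves with the drawer), 20 mm above the bench; x points from the drawer's front to its back (the way to push), z up. Inside 202 mm (x) by 286 mm (y); side walls 28 mm above this floor. Front panel (pale blue): inner face at x = -0.105, 15 mm thick, top 68 mm above the floor.
- unit: White bench-top drawer unit (fixed, left or right of the tote, turned up to 0.12 rad): 330 mm wide, 220 mm deep, 100 mm high, 68 mm clear between drawer floor and its top board. x, z as the drawer's. Origin on the bench, 100 mm in front of the shell. With the drawer open by q, the front q metres of its floor are uncovered.
- drawer_handle (a point): Centre of the drawer's steel bar handle (moves with the drawer): a round bar of about 10 mm along y, 130 mm long, 35 mm in front of the blue front panel, 70 mm above the bench. Can be pushed, or pinched from above.
- tote_in (a point): Centre of the inner floor of the grey plastic tote (fixed, 270 x 270 x 32 mm outside, 4 mm walls and floor), 4 mm above the bench; axes along its sides, z up. It stands beside the drawer unit.
- blank_drawer: Steel tin, body 48 mm across, 32 mm high to its flat lid; on the lid an upright grip fin 40 mm long (tin's x), 12 mm thick (y), 32 to 54 mm high. Origin: centre of underside; z up. No spout. It starts in the open drawer and must go into the tote, which has at least two free places 78 mm from their neighbours in a 3 x 3 grid.
- blank_tote: Steel tin, body 48 mm across, 32 mm high to its flat lid; on the lid an upright grip fin 40 mm long (tin's x), 12 mm thick (y), 32 to 54 mm high. Origin: centre of underside; z up. No spout. It starts in the tote and stays there.
- weight: Steel weight, 38 mm across, 46 mm high with a knob on top; origin at centre of underside; in the tote, stays there.
- jar: Small white plastic jar with metal lid, 42 mm across, 48 mm high; origin at centre of underside; in the tote, stays there.
- beaker: Glass beaker, 68 mm across, 90 mm high, on the bench; bystander.
- bottle: White plastic bottle, 60 mm across, 150 mm high, on the bench; bystander.
- spoon: Spoon lying on the bench in front of the robot; bystander.
- spatula: Spatula lying on the bench to the right; bystander.
- bowl: White bowl, 100 mm across, on the bench to the right; bystander.
- tin1: Steel tin, body 48 mm across, 32 mm high to its flat lid; on the lid an upright grip fin 40 mm long (tin's x), 12 mm thick (y), 32 to 54 mm high. Origin: centre of underside; z up. Spout 15 mm wide on the side, in line with the fin, reaching 38 mm from the axis at 14 to 30 mm height; +x points out along it. 0.12 kg. Three or four such tins, upright in the tote at first; absent ones read None.
- tin2: Steel tin, body 48 mm across, 32 mm high to its flat lid; on the lid an upright grip fin 40 mm long (tin's x), 12 mm thick (y), 32 to 54 mm high. Origin: centre of underside; z up. Spout 15 mm wide on the side, in line with the fin, reaching 38 mm from the axis at 14 to 30 mm height; +x points out along it. 0.12 kg. Three or four such tins, upright in the tote at first; absent ones read None.
- tin3: Steel tin, body 48 mm across, 32 mm high to its flat lid; on the lid an upright grip fin 40 mm long (tin's x), 12 mm thick (y), 32 to 54 mm high. Origin: centre of underside; z up. Spout 15 mm wide on the side, in line with the fin, reaching 38 mm from the axis at 14 to 30 mm height; +x points out along it. 0.12 kg. Three or four such tins, upright in the tote at first; absent ones read None.
- tin4: Steel tin, body 48 mm across, 32 mm high to its flat lid; on the lid an upright grip fin 40 mm long (tin's x), 12 mm thick (y), 32 to 54 mm high. Origin: centre of underside; z up. Spout 15 mm wide on the side, in line with the fin, reaching 38 mm from the axis at 14 to 30 mm height; +x points out along it. 0.12 kg. Three or four such tins, upright in the tote at first; absent ones read None.
There are look-alikes about, which are no part of the job. What is shaped like the blank_drawer but blue or orange is not meant.

How it is judged:
On the way, in this order (a step that is already met when the one before it is completed fails the run):
1. every spouted tin stands in the open drawer, spout to its front (x of tin1 in the frame of drawer_in between -0.1 and 0.1 m and y of tin1 in the frame of drawer_in between -0.145 and 0.145 m and z of tin1 in the frame of drawer_in between -0.01 and 0.01 m and angle between each of tin1, tin2, tin3, tin4's own z axis and vertical below 0.15 rad and angle between the x axis of each of tin1, tin2, tin3, tin4 and the x axis of drawer_in, either way round below 0.35 rad and x of drawer_handle in the frame of tin1 above 0.03 m and x of tin2 in the frame of drawer_in between -0.1 and 0.1 m and y of tin2 in the frame of drawer_in between -0.145 and 0.145 m and z of tin2 in the frame of drawer_in between -0.01 and 0.01 m and x of drawer_handle in the frame of tin2 above 0.03 m and x of tin3 in the frame of drawer_in between -0.1 and 0.1 m and y of tin3 in the frame of drawer_in between -0.145 and 0.145 m and z of tin3 in the frame of drawer_in between -0.01 and 0.01 m and x of drawer_handle in the frame of tin3 above 0.03 m and x of tin4 in the frame of drawer_in between -0.1 and 0.1 m and y of tin4 in the frame of drawer_in between -0.145 and 0.145 m and z of tin4 in the frame of drawer_in between -0.01 and 0.01 m and x of drawer_handle in the frame of tin4 above 0.03 m and value of joint drawer above 0.06 m), for 0.2 s.
2. the drawer is pushed home past its detent (value of joint drawer below 0.004 m), for 0.2 s.
At the end, for the whole second after the job is handed in: Drawer under 4 mm open; every spouted tin upright on its floor, spout within 0.35 rad of straight to the front; the plain tin from the drawer upright on the tote's floor; the other plain tin, weight and jar still in the tote; all at rest (x of tin1 in the frame of drawer_in between -0.1 and 0.1 m and y of tin1 in the frame of drawer_in between -0.145 and 0.145 m and z of tin1 in the frame of drawer_in between -0.01 and 0.01 m and angle between each of tin1, tin2, tin3, tin4's own z axis and vertical below 0.15 rad and angle between the x axis of each of tin1, tin2, tin3, tin4 and the x axis of drawer_in, either way round below 0.35 rad and x of drawer_handle in the frame of tin1 above 0.03 m and x of tin2 in the frame of drawer_in between -0.1 and 0.1 m and y of tin2 in the frame of drawer_in between -0.145 and 0.145 m and z of tin2 in the frame of drawer_in between -0.01 and 0.01 m and x of drawer_handle in the frame of tin2 above 0.03 m and x of tin3 in the frame of drawer_in between -0.1 and 0.1 m and y of tin3 in the frame of drawer_in between -0.145 and 0.145 m and z of tin3 in the frame of drawer_in between -0.01 and 0.01 m and x of drawer_handle in the frame of tin3 above 0.03 m and x of tin4 in the frame of drawer_in between -0.1 and 0.1 m and y of tin4 in the frame of drawer_in between -0.145 and 0.145 m and z of tin4 in the frame of drawer_in between -0.01 and 0.01 m and x of drawer_handle in the frame of tin4 above 0.03 m and x of blank_drawer in the frame of tote_in between -0.13 and 0.13 m and y of blank_drawer in the frame of tote_in between -0.13 and 0.13 m and z of blank_drawer in the frame of tote_in between -0.01 and 0.012 m and angle between blank_drawer's own z axis and vertical below 0.2 rad and x of blank_tote in the frame of tote_in between -0.13 and 0.13 m and y of blank_tote in the frame of tote_in between -0.13 and 0.13 m and z of blank_tote in the frame of tote_in between -0.01 and 0.03 m and x of weight in the frame of tote_in between -0.13 and 0.13 m and y of weight in the frame of tote_in between -0.13 and 0.13 m and z of weight in the frame of tote_in between -0.01 and 0.03 m and x of jar in the frame of tote_in between -0.13 and 0.13 m and y of jar in the frame of tote_in between -0.13 and 0.13 m and z of jar in the frame of tote_in between -0.01 and 0.03 m and linear speed of each of tin1, tin2, tin3, tin4, blank_drawer below 0.02 m/s and value of joint drawer below 0.004 m); the robot touches nothing.
It fails at once if the beaker on the bench is disturbed (distance of beaker from where it was at the start of the episode above 0.04 m).
It fails at once if the bottle on the bench is disturbed (distance of bottle from where it was at the start of the episode above 0.04 m).
It fails at once if the spoon on the bench is disturbed (distance of spoon from where it was at the start of the episode above 0.04 m).
It fails at once if the spatula on the bench is disturbed (distance of spatula from where it was at the start of the episode above 0.04 m).
It fails at once if the bowl on the bench is disturbed (distance of bowl from where it was at the start of the episode above 0.04 m).
Of tin1, tin2, tin3, tin4 only 3 to 4 are there at a start; the rules pass over those that are not, and their reading is None.
At some moment in a run one of tin1, tin2, tin3, tin4 may be knocked a few centimetres aside while the robot is not near it.
It also fails if it takes over 210 s, if anything falls off the work surface, if the arm or the gripper's body presses on something with over 40 N, if the wrist force passes 120 N, or if a joint passes its speed limit or range.

### The arm

A 6-joint arm with a two-finger parallel gripper is mounted at the origin on the work surface. World frame = base frame: x ahead of the robot, y to its left, z up, the work surface at z = 0. Lengths are in m, angles in rad, forces in N, time in s.
With the tool pointing down it reaches from about 0.375 to 0.975 m from the base axis. Payload 3.8 kg.
Tool frame: the origin (TCP) lies between the finger pads; the fingertips stand 8 mm ahead of it and the grasp point (between the pads) lies 11 mm behind it (tcp_to_tips is the distance from the TCP to the fingertips, in m); z points along the fingers, y is the line along which they close (so a half turn about z gives the same grasp; the last joint's range is limited). The gripper opens to 85 mm and grips with 20 to 120 N. Pads are 22 mm wide; open, the fingers measure 114 mm over their backs; the gripper's body (76 mm by 85 mm) begins 54 mm behind the grasp point. The pads swing forward as they close: fully open they stand 13 mm farther back than shut.
Start: joints at [-1.207, 0.264, 1.604, -0, 1.274, -0.037], TCP at [0.263, -0.622, 0.239] pointing down, gripper open.
Joint ranges: [-2.63, 2.63], [-0.94, 2.18], [0.31, 2.57], [-1.31, 4.45], [0, 2.66], [-2.55, 2.55]. Speed limits (rad/s): [2.57, 2.57, 3.14, 3.14, 3.14, 3.14].

### API

Orientations are given as a rotation vector (axis times angle).
In Python, from workcell import * gives the robot as it stands.
- The arm moves only by the tool move_arm, never from a script. Its argument "series" is one flat list of numbers, 7 for each row, row after row: the finger opening in cm, from 0 to 8.54, then the shift along the tool's x, y, z in cm, then the turn, a rotation vector about the tool's x, y, z in degrees. A call has 1 to 5 rows; each row shifts and turns the commanded pose from where the row before left it, along the tool's axes as they then stand; what a row does not reach is not made up. A row lasts 1/8 s, in which the tool goes at most 62.5 mm and 10.7 degrees, less where a joint would pass 70% of its speed; a pose out of reach is approached as far as the arm can. A call is refused whole if a number of a shift passes 6.25 or a number of a turn 10.7, either way. A call with a gripper value outside its range is refused whole. The fingers move at their own pace and stop on an object; "grip_force" is the grip in N (left out, the last holds). Time passes only in rows, so rows that do not move let the fingers close. It gives the time, the measured TCP pose, the force, the opening and the grip force at its end, in the units of the state.
- read_state(): the state, without advancing time (a new reading comes with each control period).
- read_camera(name): name is "scene" or "top"; returns the picture (480x640x3 uint8, red, green, blue); there is no depth.
- calibration(name): a dict with "camera_matrix" (3x3 intrinsics, pixels), "rvec" (rotation vector, rad) and "tvec" (3), from world to camera coordinates, as OpenCV has them. Camera axes: x right, y down, z forward; pixel columns grow to the right and rows downward; lengths in m; the calibration is good to about 2 mm. A picture is of the moment at which its call begins. calibration takes no time and is no camera call.
- finish_job(): hands the job in; it is judged then, once.
The state is a dict: "time": time; "q": joint angles; "joint_vel": joint speeds; "joint_torque": joint torques, N m; "tool_pos": TCP position; "tcp_rot": TCP orientation; "wrist_force": force on the tool from outside, world axes, zero at the start; "torque": the same for the moment, N m; "width": opening from 0.0 (shut) to 1.0 (fully open); "grip_force": force on a finger pad.
Only numpy, scipy, OpenCV 4.12 (cv2) and the standard library are available. Lean on these libraries where they do the work, as an engineer would, in place of code of your own. Each camera call takes 0.05 s, during which the arm holds its last target. There are 200 camera calls.

## Working session

There is one attempt and no reset: what is moved stays moved. The work goes in short steps, Python scripts to look and compute and a tool call to move; the robot and the scene stay as the last step left them, time stands still between calls to the robot, and variables do not carry over. Pictures are saved under pics/ and viewed, at most 14 in all, crops included, and the job is handed in when it is done.

Besides the shell and the picture viewer there is one more tool, called by a JSON object that holds its "api" and its "payload". move_arm: Moves the arm, as the interface text tells. Its arguments: {"type":"object","properties":{"series":{"type":"array"},"grip_force":{"type":"number"}},"required":["series"]}

```bash
mkdir -p pics; ls; python3 - <<'E'
from workcell import *
import cv2
for n in("scene","top"):
    im=read_camera(n); cv2.imwrite(f"pics/{n}0.png",im[:,:,::-1]); print(n,calibration(n))
print(read_state())
E
```

```text
pics
scene {'camera_matrix': array([[455.70096238,   0.        , 328.60155088],
       [  0.        , 455.70096238, 243.48210328],
       [  0.        ,   0.        ,   1.        ]]), 'rvec': array([ 1.17344532,  2.33796378, -0.96674782]), 'tvec': array([ 0.301595  , -0.26065414,  1.47078711])}
top {'camera_matrix': array([[506.78007303,   0.        , 324.65345104],
       [  0.        , 506.78007303, 235.79082697],
       [  0.        ,   0.        ,   1.        ]]), 'rvec': array([ 2.14427824, -2.17666618,  0.11343652]), 'tvec': array([0.01014183, 0.52399559, 1.24934148])}
{'time': 0.1, 'q': array([-1.20688671e+00,  2.64676574e-01,  1.60527646e+00, -5.01268655e-06,
        1.27372744e+00, -3.68619276e-02]), 'joint_vel': array([ 1.57781067e-05, -1.85272015e-03, -4.14848986e-03, -6.38191706e-04,
        3.84006668e-03,  1.85616492e-03]), 'joint_torque': array([-1.23700697e-04, -5.16708219e+01, -3.68589950e+01, -6.38859410e-05,
        6.27268542e-03,  2.49036964e-05]), 'tool_pos': array([ 0.26311814, -0.62087622,  0.23806629]), 'tcp_rot': array([-3.07671047e+00, -6.24918219e-01,  5.40968204e-04]), 'wrist_force': array([-0.06405134,  0.61726959, -0.16090441]), 'torque': array([-0.028289  ,  0.00095616,  0.03575252]), 'grip_force': 0.0, 'width': 0.9979414797884231}
```

View pics/scene0.png

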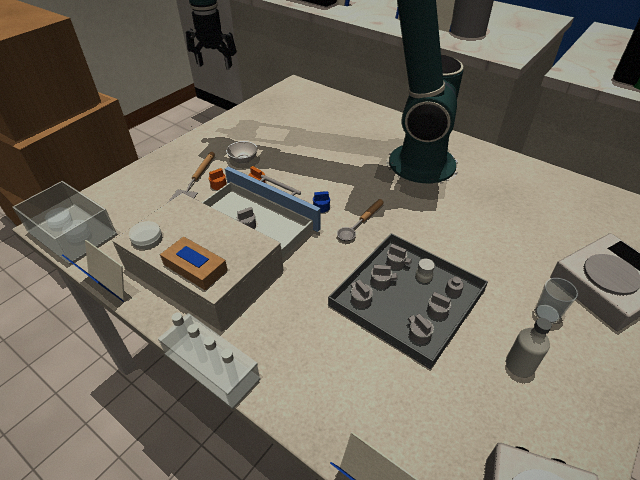

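View pics/top0.png

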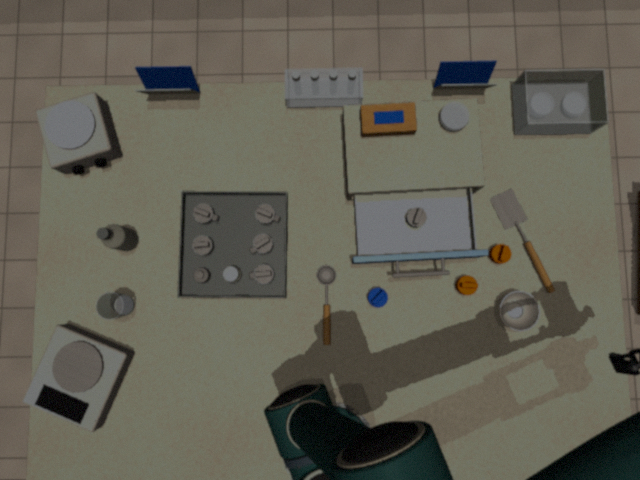

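The top view shows the tote at (180–288, 192–297) with 5 finned tins, at (204,213), (266,214), (202,245), (262,245) and (262,273). The weight is at (202,275) and the jar at (231,274). The drawer blank is at (415,216), the handle at (418,268), and the blue and orange decoys sit in front. I'll zoom in to sort out the spouts.

```bash
python3 - <<'E'
import cv2,numpy as np
t=cv2.imread("pics/top0.png");s=cv2.imread("pics/scene0.png")
a=cv2.resize(t[185:305,175:295],None,fx=5,fy=5,interpolation=cv2.INTER_CUBIC)
cv2.imwrite("pics/c1.png",np.clip(a*1.5,0,255))
b=cv2.resize(s[230:370,325:490],None,fx=4,fy=4,interpolation=cv2.INTER_CUBIC)
cv2.imwrite("pics/c2.png",np.clip(b*1.5,0,255))
c=cv2.resize(t[180:310,340:500],None,fx=4.5,fy=4.5,interpolation=cv2.INTER_CUBIC)
cv2.imwrite("pics/c3.png",np.clip(c*1.3,0,255))
E
```

```text
[ WARN:0@0.029] global loadsave.cpp:1063 imwrite_ Unsupported depth image for selected encoder is fallbacked to CV_8U.
```

View pics/c1.png

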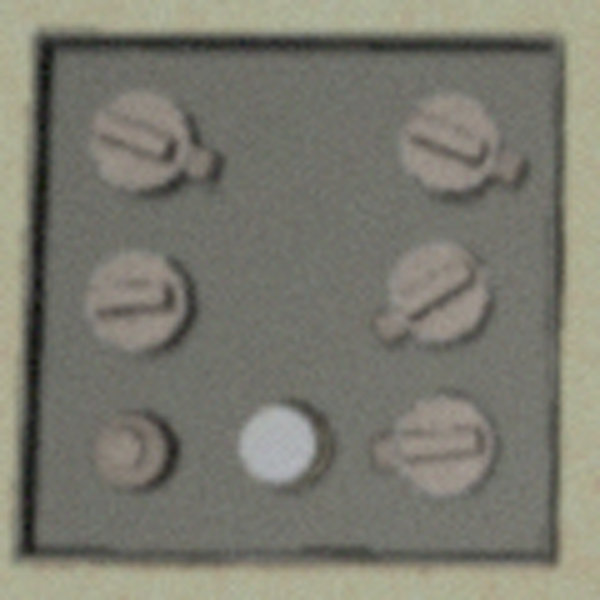

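View pics/c2.png

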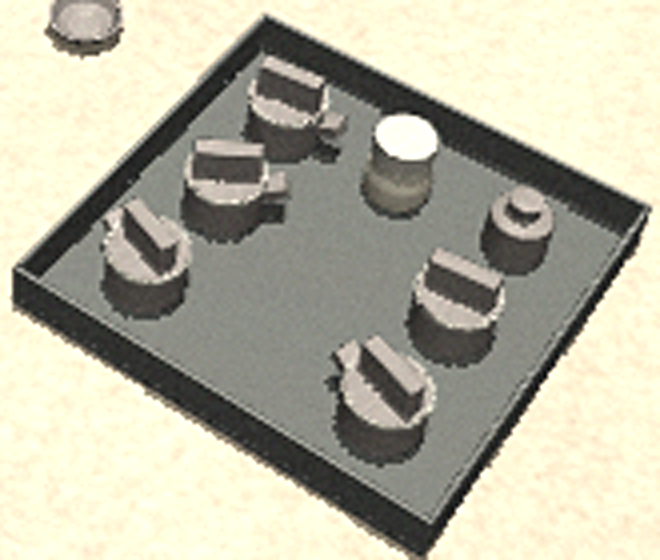

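View pics/c3.png

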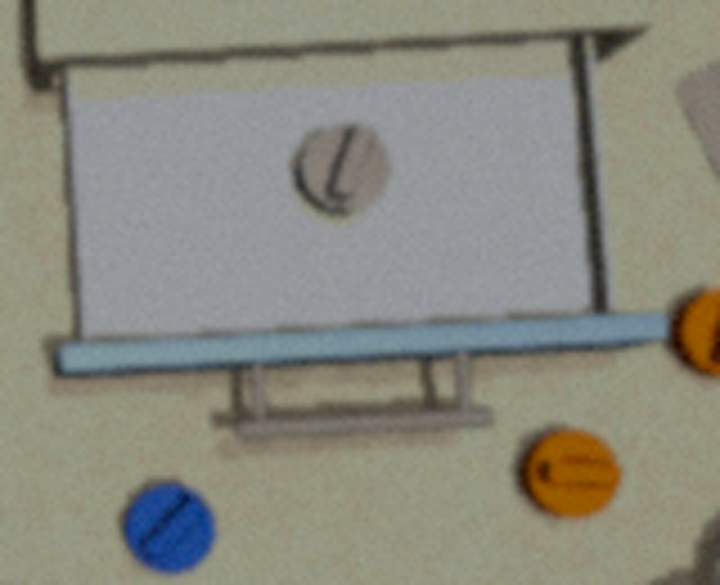

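The only spoutless tin in the tote is (202,245). The four spouted ones are A(204,213), B(266,214), C(262,245) and D(262,273). The drawer blank's fin runs roughly front to back. Next I'll measure with masks and two-view triangulation.

```bash
cat > h.py <<'E'
import cv2,numpy as np
from workcell import *
def cam(n):
    c=calibration(n);R=cv2.Rodrigues(c["rvec"])[0];return c["camera_matrix"],R,np.ravel(c["tvec"])
def ray(n,p):
    K,R,t=cam(n);d=R.T@np.linalg.solve(K,[p[0],p[1],1.]);return -R.T@t,d
def onz(n,p,z):
    o,d=ray(n,p);return o+d*(z-o[2])/d[2]
def tri(pt,ps):
    o,d=ray("top",pt);a,b=ray("scene",ps)
    s,u=np.linalg.lstsq(np.c_[d,-b],a-o,rcond=None)[0]
    P,Q=o+s*d,a+u*b;return (P+Q)/2,np.linalg.norm(P-Q)
def proj(n,P):
    K,R,t=cam(n);return cv2.projectPoints(np.float64(P).reshape(-1,1,3),cv2.Rodrigues(R)[0],t,K,None)[0][:,0]
def tinmask(rgb):
    f=cv2.GaussianBlur(rgb,(0,0),1).astype(int);return ((f[:,:,0]-f[:,:,1]>5)&(f.sum(2)>290)).astype(np.uint8)
E
python3 - <<'E'
from h import *
np.set_printoptions(precision=4,suppress=True)
print("campos",ray("top",(0,0))[0],ray("scene",(0,0))[0])
im=cv2.imread("pics/top0.png")[:,:,::-1].copy()
for p in [(204,213),(262,245),(190,230),(220,230),(415,216),(400,230),(202,245)]: print(p,im[p[1]-1:p[1]+2,p[0]-1:p[0]+2].mean((0,1)))
c1=lambda u,v:((u+.5)/5-.5+175,(v+.5)/5-.5+185)
c2=lambda u,v:((u+.5)/4-.5+325,(v+.5)/4-.5+230)
c3=lambda u,v:((u+.5)/4.5-.5+340,(v+.5)/4.5-.5+180)
for n,a,b in [("A",(138,137),(397,367)),("B",(447,138),(151,222)),("C",(433,288),(230,150)),("D",(438,440),(295,74)),("bl",(134,293),(468,269)),]:
    print(n,*tri(c1(*a),c2(*b)))
print("blank_drawer fin",*tri(c3(352,160),(245,212)))
print("panel end L",*tri(c3(62,352),(320,210)),"R",*tri(c3(668,322),(227,171)))
h=[onz("top",c3(*p),.07) for p in((238,431),(491,415))];print("handle",h,np.linalg.norm(h[0]-h[1]))
for p in((66,345),(668,315),(60,370),(668,338)): print("panel top z.088",onz("top",c3(*p),.088))
for p in((68,100),(82,332),(590,308)): print("floor",onz("top",c3(*p),.02))
# lid masks
m=tinmask(im);sub=np.zeros_like(m);sub[195:294,184:284]=m[195:294,184:284]
n,l,st,ce=cv2.connectedComponentsWithStats(sub)
for i in range(1,n):
    if st[i,4]<80: continue
    k=(l==i).astype(np.uint8);k=cv2.morphologyEx(k,cv2.MORPH_CLOSE,np.ones((5,5)));big=cv2.resize(k*255,None,fx=4,fy=4,interpolation=cv2.INTER_LINEAR)>127
    d=cv2.distanceTransform(big.astype(np.uint8),2,5);r=d.max();ys,xs=np.where(d>r-.7);c=np.array([xs.mean(),ys.mean()])
    Y,X=np.where(big);w=np.c_[X,Y]-c;q=np.linalg.norm(w,axis=1);f=q>r*1.2
    cc=(c+.5)/4-.5;P=onz("top",cc,.036)
    print("tin",cc,st[i,4],"P",P,"r mm",r/4/506*1.2*1000,"n far",f.sum())
    if f.sum()>20:
        tip=((w[f].mean(0)+c)+.5)/4-.5;T=onz("top",tip,.03);v=T-P;print("   spout yaw",np.degrees(np.arctan2(v[1],v[0])),np.linalg.norm(v))
E
```

```text
campos [ 0.3813 -0.0056  1.3001] [1.1683 0.4829 0.8508]
(204, 213) [96.     90.7778 84.7778]
(262, 245) [73.4444 69.8889 65.    ]
(190, 230) [72.3333 73.2222 69.    ]
(220, 230) [74.4444 74.2222 69.8889]
(415, 216) [68.6667 64.8889 61.    ]
(400, 230) [114.5556 116.2222 119.6667]
(202, 245) [86.3333 81.6667 76.5556]
A [0.5858 0.3091 0.049 ] 0.003105673259515132
B [0.583  0.152  0.0535] 0.0006738732309669063
C [0.5082 0.1589 0.0529] 0.0013364747411084084
D [0.4325 0.1572 0.0543] 0.0009347843749237077
bl [0.5067 0.3097 0.0532] 0.0044264911438095765
blank_drawer fin [ 0.5678 -0.2281  0.0642] 0.0002568908029862596
panel end L [ 0.4623 -0.0643  0.0837] 0.00492459393233316 R [ 0.4743 -0.392   0.0706] 0.004724817574165329
handle [array([ 0.4206, -0.1607,  0.07  ]), array([ 0.4272, -0.2967,  0.07  ])] 0.1362352284580485
panel top z.088 [ 0.467  -0.0683  0.088 ]
panel top z.088 [ 0.4782 -0.3886  0.088 ]
panel top z.088 [ 0.4538 -0.0648  0.088 ]
panel top z.088 [ 0.4659 -0.388   0.088 ]
floor [ 0.6114 -0.0759  0.02  ]
floor [ 0.479 -0.081  0.02 ]
floor [ 0.4882 -0.3666  0.02  ]
```

```bash
cat >> h.py <<'E'
def tins(im,x0,x1,y0,y1,zl=.036):
    f=cv2.GaussianBlur(im,(0,0),1.0).astype(float)
    m=np.zeros(im.shape[:2],np.uint8);m[y0:y1,x0:x1]=(f[:,:,0]/f[:,:,2]>1.085)[y0:y1,x0:x1]
    m=cv2.morphologyEx(m,cv2.MORPH_OPEN,np.ones((2,2)))
    n,l,st,_=cv2.connectedComponentsWithStats(m);out=[]
    for i in range(1,n):
        if st[i,4]<120: continue
        k=cv2.morphologyEx((l==i).astype(np.uint8),cv2.MORPH_CLOSE,np.ones((5,5)))
        big=(cv2.resize(k*255,None,fx=4,fy=4,interpolation=cv2.INTER_LINEAR)>127).astype(np.uint8)
        d=cv2.distanceTransform(big,2,5);r=d.max();ys,xs=np.where(d>r-1);c=np.array([xs.mean(),ys.mean()])
        Y,X=np.where(big);w=np.c_[X,Y]-c;q=np.linalg.norm(w,axis=1);g=q>r*1.22
        cc=(c+.5)/4-.5;P=onz("top",cc,zl);yaw=None
        if g.sum()>40:
            T=onz("top",((w[g].mean(0)+c)+.5)/4-.5,zl-.008);v=T-P;yaw=np.degrees(np.arctan2(v[1],v[0]))
        out.append((cc.round(1),P.round(4),"r_mm %.1f"%(r/4/506*1.26*1000),int(g.sum()),yaw))
    return out
def plan(*wps,start=None):
    """wps: (x,y,z,yaw_deg or None,open_cm); prints rows, tool pointing down"""
    from scipy.spatial.transform import Rotation as Ro
    if start is None:
        s=read_state();p=np.array(s["tool_pos"]);M=Ro.from_rotvec(s["tcp_rot"]).as_matrix()
        y=np.degrees(np.arctan2(M[1,0],M[0,0]));print("at",p.round(4),"yaw",round(y,1),"tilt",np.degrees(np.arccos(-M[2,2])).round(2))
    else: p,y=np.array(start[:3],float),start[3]
    for x1,y1,z1,yw,op in wps:
        if yw is None: yw=y
        n=max(1,int(np.ceil(max(np.linalg.norm([x1-p[0],y1-p[1],z1-p[2]])/.058,abs(yw-y)/10))))
        print("->",x1,y1,z1,yw)
        for i in range(n,0,-1):
            d=(np.array([x1,y1,z1])-p)/i;a=np.radians(y);c,s=np.cos(a),np.sin(a)
            t=np.round(np.array([d[0]*c+d[1]*s,d[0]*s-d[1]*c,-d[2]])*100,1);rz=round(-(yw-y)/i)
            print("  ",op,*t,0,0,rz,sep=", ");t=t/100
            p=p+[t[0]*c+t[1]*s,t[0]*s-t[1]*c,-t[2]];y-=rz
    print("end",p.round(4),y)
E
python3 - <<'E'
from h import *
im=cv2.imread("pics/top0.png")[:,:,::-1].copy()
for t in tins(im,186,284,196,292): print(*t)
for t in tins(im,370,465,200,245,.052): print("drawer",*t)
c3=lambda u,v:((u+.5)/4.5-.5+340,(v+.5)/4.5-.5+180)
for p in((40,65),(640,30)): print("shell top front",onz("top",c3(*p),.1))
for p in((349,128),(336,195),(356,128),(330,185)): print(onz("top",c3(*p),.06))
plan((.568,-.228,.2,-15,4.0),(.568,-.228,.063,None,4.0))
E
```

```text
[203.9 213.6] [0.5844 0.3065 0.036 ] r_mm 22.4 511 -109.69460896510107
[266.2 214.8] [0.5791 0.149  0.036 ] r_mm 21.8 574 -115.46290745223656
[263.8 244.3] [0.5041 0.1551 0.036 ] r_mm 21.8 760 115.90743621294506
[202.8 246.3] [0.5015 0.3083 0.036 ] r_mm 21.8 31 None
[201.8 275.9] [0.4274 0.3099 0.036 ] r_mm 18.9 149 -79.62300253374063
[264.5 274.4] [0.4289 0.1536 0.036 ] r_mm 21.5 711 95.99809709122077
drawer [416.9 218.2] [ 0.562  -0.2277  0.052 ] r_mm 20.6 319 151.59245293031026
shell top front [ 0.61622903 -0.0569488   0.1       ]
shell top front [ 0.63005863 -0.37763619  0.1       ]
[ 0.5861561  -0.22776918  0.06      ]
[ 0.54911002 -0.219359    0.06      ]
[ 0.58609513 -0.23161168  0.06      ]
[ 0.55469205 -0.21626378  0.06      ]
at [ 0.2631 -0.6209  0.2381] yaw 23.0 tilt 0.12
-> 0.568 -0.228 0.2 -15
  , 4.0, 4.8, -2.7, 0.4, 0, 0, 4
  , 4.0, 4.6, -3.0, 0.4, 0, 0, 4
  , 4.0, 4.4, -3.3, 0.4, 0, 0, 4
  , 4.0, 4.2, -3.7, 0.4, 0, 0, 4
  , 4.0, 3.9, -3.9, 0.4, 0, 0, 4
  , 4.0, 3.6, -4.2, 0.5, 0, 0, 4
  , 4.0, 3.3, -4.4, 0.4, 0, 0, 5
  , 4.0, 2.9, -4.7, 0.5, 0, 0, 4
  , 4.0, 2.6, -4.9, 0.4, 0, 0, 5
-> 0.568 -0.228 0.063 -15.03740210213012
  , 4.0, -0.0, -0.0, 4.6, 0, 0, 0
  , 4.0, -0.0, -0.0, 4.6, 0, 0, 0
  , 4.0, -0.0, -0.0, 4.5, 0, 0, 0
end [ 0.5682 -0.2284  0.0631] -15.03740210213012h.py:19: RuntimeWarning: divide by zero encountered in divide
  m=np.zeros(im.shape[:2],np.uint8);m[y0:y1,x0:x1]=(f[:,:,0]/f[:,:,2]>1.085)[y0:y1,x0:x1]
```

{"api": "move_arm", "payload": {"series": [4,4.8,-2.7,0.4,0,0,4,4,4.6,-3.0,0.4,0,0,4,4,4.4,-3.3,0.4,0,0,4,4,4.2,-3.7,0.4,0,0,4,4,3.9,-3.9,0.4,0,0,4], "grip_force": 40}}

```text
time: 0.72
tool_pos: [0.4336, -0.4018, 0.2187]
tcp_rot: [-3.14, -0.077, 0.001]
wrist_force: [-0.1, 0.6, -0.0]
width: 0.469
grip_force: 0.0
```

{"api": "move_arm", "payload": {"series": [4,3.6,-4.2,0.5,0,0,4,4,3.3,-4.4,0.4,0,0,5,4,2.9,-4.7,0.5,0,0,5,4,2.6,-4.9,0.4,0,0,6,4,0,0,0,0,0,0]}}

```text
time: 1.35
tool_pos: [0.5706, -0.2261, 0.2002]
tcp_rot: [-3.107, 0.458, 0.002]
wrist_force: [-0.5, -0.5, 0.1]
width: 0.474
grip_force: 0.0
```

```bash
python3 - <<'E'
from h import *
im=read_camera("scene");cv2.imwrite("pics/s1.png",cv2.resize(np.clip(im[130:290,120:360,::-1]*1.5,0,255).astype(np.uint8),None,fx=3,fy=3,interpolation=cv2.INTER_CUBIC))
plan((.567,-.226,.063,-18,4.0))
E
```

```text
at [ 0.5695 -0.2278  0.2004] yaw -16.8 tilt 0.1
-> 0.567 -0.226 0.063 -18
  , 4.0, -0.1, -0.0, 4.6, 0, 0, 0
  , 4.0, -0.1, -0.0, 4.6, 0, 0, 1
  , 4.0, -0.1, -0.1, 4.5, 0, 0, 0
end [ 0.567  -0.226   0.0634] -17.80018214666868
```

View pics/s1.png

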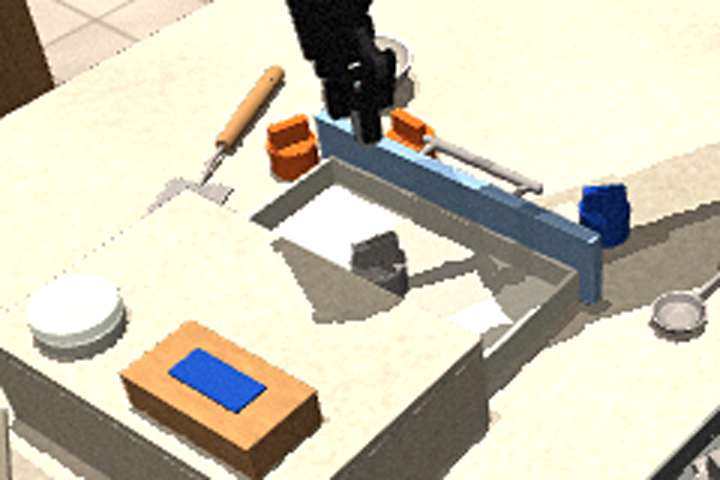

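The fingers are above the drawer tin: the fin is visible at crop (375,245) and the gripper at (365,120). Descending now.

{"api": "move_arm", "payload": {"series": [4,-0.1,0,4.6,0,0,0,4,-0.1,0,4.6,0,0,1,4,-0.1,0,4.5,0,0,0,4,0,0,0,0,0,0,0.6,0,0,0,0,0,0]}}

```text
time: 2.02
tool_pos: [0.5657, -0.2298, 0.0645]
tcp_rot: [3.102, -0.494, -0.001]
wrist_force: [0.1, 0.1, -0.2]
width: 0.269
grip_force: 0.0
```

{"api": "move_arm", "payload": {"series": [0.6,0,0,0,0,0,0,0.6,0,0,0,0,0,0,0.6,0,0,0,0,0,0]}}

```text
time: 2.4
tool_pos: [0.5666, -0.2291, 0.0651]
tcp_rot: [3.102, -0.492, 0.001]
wrist_force: [-1.3, -1.4, 2.1]
width: 0.129
grip_force: 43.6
```

```bash
python3 - <<'E'
from h import *
plan((.567,-.226,.17,None,0.6),(.583,.23,.17,70,0.6),(.583,.23,.051,70,0.6))
E
```

```text
at [ 0.5666 -0.2291  0.0651] yaw -18.0 tilt 0.07
-> 0.567 -0.226 0.17 -18.026055415392857
  , 0.6, -0.0, -0.2, -5.2, 0, 0, 0
  , 0.6, -0.1, -0.1, -5.3, 0, 0, 0
-> 0.583 0.23 0.17 70
  , 0.6, -1.4, -4.9, 0.0, 0, 0, -10
  , 0.6, -0.5, -5.0, 0.0, 0, 0, -10
  , 0.6, 0.4, -5.1, 0.0, 0, 0, -10
  , 0.6, 1.2, -4.9, 0.0, 0, 0, -10
  , 0.6, 2.1, -4.6, 0.0, 0, 0, -10
  , 0.6, 2.8, -4.2, 0.0, 0, 0, -10
  , 0.6, 3.5, -3.7, 0.0, 0, 0, -9
  , 0.6, 4.1, -3.0, 0.0, 0, 0, -10
  , 0.6, 4.5, -2.4, 0.0, 0, 0, -9
-> 0.583 0.23 0.051 70
  , 0.6, -0.0, 0.0, 4.0, 0, 0, 0
  , 0.6, -0.0, 0.0, 4.0, 0, 0, 0
  , 0.6, -0.0, 0.0, 3.9, 0, 0, 0
end [0.5826 0.2303 0.0511] 69.97394458460714
```

{"api": "move_arm", "payload": {"series": [0.6,0,0,-5.2,0,0,0,0.6,0,0,-5.3,0,0,0,0.6,-1.4,-4.9,0,0,0,-10,0.6,-0.5,-5,0,0,0,-10,0.6,0.4,-5.1,0,0,0,-10], "grip_force": 60}}

```text
time: 3.02
tool_pos: [0.5724, -0.075, 0.1696]
tcp_rot: [-3.124, -0.335, -0.001]
wrist_force: [1.3, -0.1, -0.5]
width: 0.119
grip_force: 63.8
```

{"api": "move_arm", "payload": {"series": [0.6,1.2,-4.9,0,0,0,-10,0.6,2.1,-4.6,0,0,0,-10,0.6,2.8,-4.2,0,0,0,-10,0.6,3.5,-3.7,0,0,0,-9,0.6,4.1,-3,0,0,0,-10]}}

```text
time: 3.65
tool_pos: [0.5812, 0.1784, 0.1693]
tcp_rot: [-2.703, -1.602, -0.0]
wrist_force: [1.0, -0.3, -0.5]
width: 0.121
grip_force: 63.8
```

{"api": "move_arm", "payload": {"series": [0.6,4.5,-2.4,0,0,0,-9,0.6,0,0,0,0,0,0,0.6,0,0,0,0,0,0]}}

```text
time: 4.03
tool_pos: [0.5821, 0.2275, 0.1689]
tcp_rot: [2.574, 1.801, -0.002]
wrist_force: [0.2, 0.4, -1.9]
width: 0.121
grip_force: 63.8
```

```bash
python3 - <<'E'
from h import *
plan((.584,.23,.051,70,0.6))
im=read_camera("scene");cv2.imwrite("pics/s2.png",cv2.resize(np.clip(im[200:370,310:500,::-1]*1.5,0,255).astype(np.uint8),None,fx=3,fy=3,interpolation=cv2.INTER_CUBIC))
E
```

```text
at [0.5821 0.2275 0.1689] yaw 70.0 tilt 0.06
-> 0.584 0.23 0.051 70
  , 0.6, 0.1, 0.0, 3.9, 0, 0, 0
  , 0.6, 0.1, 0.0, 3.9, 0, 0, 0
  , 0.6, 0.1, 0.1, 4.0, 0, 0, 0
end [0.584  0.23   0.0509] 69.97528493791877
```

View pics/s2.png

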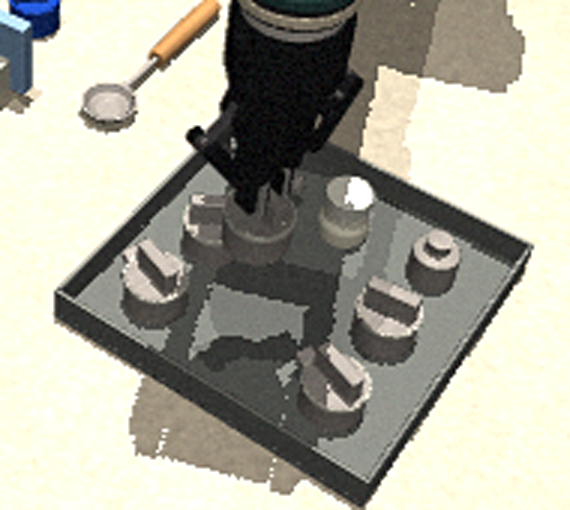

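The held tin hangs upright at crop (260,225), over the free place between A and B. Lowering it.

{"api": "move_arm", "payload": {"series": [0.6,0.1,0,3.9,0,0,0,0.6,0.1,0,3.9,0,0,0,0.6,0.1,0,3.8,0,0,0,0.6,0,0,0.2,0,0,0,0.6,0,0,0,0,0,0]}}

```text
time: 4.7
tool_pos: [0.5836, 0.2292, 0.0514]
tcp_rot: [-2.576, -1.799, 0.001]
wrist_force: [-0.1, -0.2, -0.9]
width: 0.121
grip_force: 66.6
```

{"api": "move_arm", "payload": {"series": [0.6,0,0,0.2,0,0,0,0.6,0,0,0,0,0,0,3,0,0,0,0,0,0,3,0,0,0,0,0,0,3,0,0,0,0,0,0]}}

```text
time: 5.32
tool_pos: [0.5837, 0.2305, 0.0495]
tcp_rot: [2.574, 1.801, 0.001]
wrist_force: [0.1, -0.4, -0.5]
width: 0.352
grip_force: 0.0
```

{"api": "move_arm", "payload": {"series": [3.5,0,0,-4,0,0,0,3.5,0,0,-6,0,0,0,4,-6,0,0,0,0,0,4,-6,0,0,0,0,0,4,-6,0,0,0,0,0]}}

```text
time: 5.95
tool_pos: [0.5213, 0.06, 0.1497]
tcp_rot: [2.572, 1.802, 0.001]
wrist_force: [0.3, -0.9, -0.8]
width: 0.466
grip_force: 0.0
```

```bash
python3 - <<'E'
from h import *
plan()
im=read_camera("top");cv2.imwrite("pics/t2.png",im[:,:,::-1])
for t in tins(im,186,284,196,292): print(*t)
E
```

```text
at [0.5213 0.06   0.1497] yaw 70.0 tilt 0.07
end [0.5213 0.06   0.1497] 70.03233280612973
[235.4 216.1] [0.5768 0.2268 0.036 ] r_mm 22.1 6473 -126.0168042781503
[204.3 214. ] [0.5834 0.3055 0.036 ] r_mm 22.9 532 -111.02345210188652
[202.9 245.9] [0.5024 0.308  0.036 ] r_mm 21.5 28 None
[267.9 276.2] [0.4243 0.1449 0.036 ] r_mm 16.9 2085 81.36815181770231
[202.1 275.6] [0.4282 0.3093 0.036 ] r_mm 18.8 6 Noneh.py:19: RuntimeWarning: divide by zero encountered in divide
  m=np.zeros(im.shape[:2],np.uint8);m[y0:y1,x0:x1]=(f[:,:,0]/f[:,:,2]>1.085)[y0:y1,x0:x1]
```

```bash
python3 - <<'E'
from h import *
plan((.432,.157,.12,95,4),(.432,.157,.047,95,4))
print("carry");plan((.432,.157,.16,95,.6),(.553,-.328,.16,182,.6),(.553,-.328,.075,182,.6),start=(.432,.157,.047,95))
E
```

```text
at [0.518  0.0543 0.1489] yaw 69.9 tilt 0.35
-> 0.432 0.157 0.12 95
  , 4, 2.2, -3.9, 1.0, 0, 0, -8
  , 4, 2.8, -3.5, 0.9, 0, 0, -9
  , 4, 3.2, -3.0, 1.0, 0, 0, -8
-> 0.432 0.157 0.047 95
  , 4, 0.0, -0.0, 3.6, 0, 0, 0
  , 4, 0.0, -0.0, 3.7, 0, 0, 0
end [0.4323 0.1566 0.0469] 94.91641567340741
carry
-> 0.432 0.157 0.16 95
  , 0.6, 0.0, 0.0, -5.6, 0, 0, 0
  , 0.6, 0.0, 0.0, -5.7, 0, 0, 0
-> 0.553 -0.328 0.16 182
  , 0.6, -5.5, 0.9, -0.0, 0, 0, -10
  , 0.6, -5.6, -0.1, -0.0, 0, 0, -10
  , 0.6, -5.4, -1.1, -0.0, 0, 0, -10
  , 0.6, -5.2, -2.0, -0.0, 0, 0, -10
  , 0.6, -4.8, -2.9, -0.0, 0, 0, -9
  , 0.6, -4.2, -3.5, -0.0, 0, 0, -10
  , 0.6, -3.6, -4.2, -0.0, 0, 0, -9
  , 0.6, -2.9, -4.8, -0.0, 0, 0, -10
  , 0.6, -1.9, -5.2, -0.0, 0, 0, -9
-> 0.553 -0.328 0.075 182
  , 0.6, -0.0, 0.0, 4.2, 0, 0, 0
  , 0.6, -0.0, 0.0, 4.3, 0, 0, 0
end [ 0.5526 -0.3283  0.075 ] 182
```

{"api": "move_arm", "payload": {"series": [4,2,-4.2,1,0,0,-8,4,2.5,-3.8,0.9,0,0,-9,4,2.7,-3.3,1,0,0,-8,4,0,0,0,0,0,0,4,0,0,0,0,0,0]}}

```text
time: 6.62
tool_pos: [0.4264, 0.1558, 0.1207]
tcp_rot: [2.123, 2.315, 0.001]
wrist_force: [0.3, 0.2, -0.1]
width: 0.468
grip_force: 0.0
```

```bash
python3 - <<'E'
from h import *
im=read_camera("scene");cv2.imwrite("pics/s3.png",cv2.resize(np.clip(im[200:370,310:500,::-1]*1.5,0,255).astype(np.uint8),None,fx=3,fy=3,interpolation=cv2.INTER_CUBIC))
plan((.432,.157,.047,95,4))
E
```

```text
at [0.4269 0.1556 0.1209] yaw 94.9 tilt 0.09
-> 0.432 0.157 0.047 95
  , 4, 0.0, 0.3, 3.7, 0, 0, 0
  , 4, 0.1, 0.2, 3.7, 0, 0, 0
end [0.4318 0.157  0.0469] 94.91880243918138
```

View pics/s3.png

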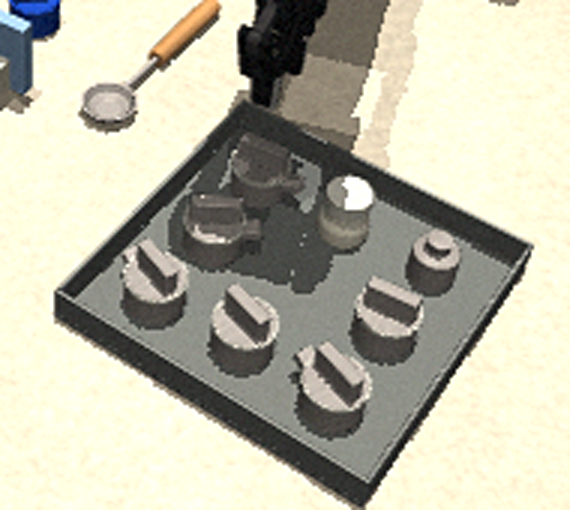

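The placed blank stands upright at crop (245,330), and D at (262,170) has the fingers above it. Descending and gripping.

{"api": "move_arm", "payload": {"series": [4,0,0.3,3.7,0,0,0,4,0.1,0.2,3.7,0,0,0,4,0,0,0,0,0,0,0.6,0,0,0,0,0,0,0.6,0,0,0,0,0,0]}}

```text
time: 7.3
tool_pos: [0.4319, 0.1571, 0.0477]
tcp_rot: [2.123, 2.314, 0.003]
wrist_force: [1.1, -1.4, -1.3]
width: 0.123
grip_force: 62.5
```

{"api": "move_arm", "payload": {"series": [0.6,0,0,0,0,0,0,0.6,0,0,0,0,0,0,0.6,0,0,-5.6,0,0,0,0.6,0,0,-5.7,0,0,0,0.6,-5.5,0.9,0,0,0,-10]}}

```text
time: 7.92
tool_pos: [0.4475, 0.1095, 0.1651]
tcp_rot: [1.914, 2.483, 0.015]
wrist_force: [1.0, -1.0, -0.8]
width: 0.119
grip_force: 62.7
```

{"api": "move_arm", "payload": {"series": [0.6,-5.6,-0.1,0,0,0,-10,0.6,-5.4,-1.1,0,0,0,-10,0.6,-5.2,-2.0,0,0,0,-10,0.6,-4.8,-2.9,0,0,0,-9,0.6,-4.2,-3.5,0,0,0,-10]}}

```text
time: 8.55
tool_pos: [0.4997, -0.1565, 0.1591]
tcp_rot: [-0.764, -3.047, -0.001]
wrist_force: [1.0, -0.6, -0.6]
width: 0.124
grip_force: 62.7
```

{"api": "move_arm", "payload": {"series": [0.6,-3.6,-4.2,0,0,0,-9,0.6,-2.9,-4.8,0,0,0,-10,0.6,-1.9,-5.2,0,0,0,-9,0.6,0,0,0,0,0,0,0.6,0,0,0,0,0,0]}}

```text
time: 9.18
tool_pos: [0.5323, -0.3178, 0.1585]
tcp_rot: [-0.016, -3.14, -0.003]
wrist_force: [-0.0, 0.6, -2.0]
width: 0.124
grip_force: 62.7
```

```bash
python3 - <<'E'
from h import *
im=read_camera("scene");cv2.imwrite("pics/s4.png",cv2.resize(np.clip(im[130:290,120:360,::-1]*1.5,0,255).astype(np.uint8),None,fx=3,fy=3,interpolation=cv2.INTER_CUBIC))
plan((.553,-.328,.066,182,.6))
E
```

```text
at [ 0.5324 -0.3171  0.1586] yaw 179.5 tilt 0.12
-> 0.553 -0.328 0.066 182
  , 0.6, -1.0, -0.5, 4.6, 0, 0, -1
  , 0.6, -1.1, -0.6, 4.7, 0, 0, -2
end [ 0.5534 -0.3281  0.0656] 182.4876467422378
```

View pics/s4.png

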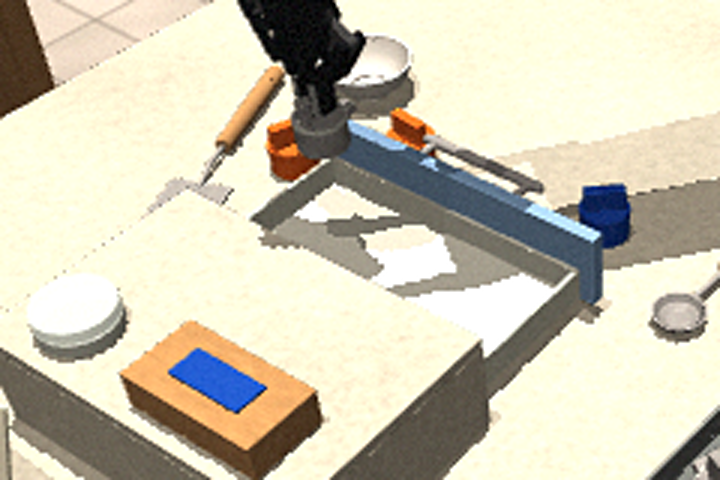

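D is held upright above the drawer's far-side slot at crop (322,130). I'll shift to the slot and lower.

{"api": "move_arm", "payload": {"series": [0.6,-2.1,-1.1,0,0,0,-2,0.6,0,0,4.6,0,0,0,0.6,0,0,4.3,0,0,0,0.6,0,0,0.4,0,0,0,0.6,0,0,0,0,0,0]}}

```text
time: 9.85
tool_pos: [0.5539, -0.3283, 0.0665]
tcp_rot: [0.043, -3.141, -0.001]
wrist_force: [-0.5, -0.9, 0.2]
width: 0.125
grip_force: 63.1
```

```bash
python3 - <<'E'
from h import *
plan((.553,-.328,.064,182,.6)); print(read_state()["wrist_force"])
print("next");plan((.553,-.328,.16,None,3),(.508,.158,.16,121,4),start=(.553,-.328,.064,182))
print("carry");plan((.508,.158,.16,121,.6),(.55,-.258,.16,182,.6),start=(.508,.158,.047,121))
E
```

```text
at [ 0.5539 -0.3283  0.0665] yaw -178.4 tilt 0.05
-> 0.553 -0.328 0.064 182
  , 0.6, 0.0, 0.0, 0.0, 0, 0, -10
  , 0.6, 0.0, 0.0, 0.0, 0, 0, -10
  , 0.6, 0.0, 0.0, 0.0, 0, 0, -10
  , 0.6, 0.0, 0.0, 0.0, 0, 0, -10
  , 0.6, 0.0, 0.0, 0.0, 0, 0, -10
  , 0.6, 0.0, 0.0, 0.0, 0, 0, -10
  , 0.6, 0.0, 0.0, 0.0, 0, 0, -10
  , 0.6, 0.0, 0.0, 0.0, 0, 0, -10
  , 0.6, -0.0, 0.0, 0.0, 0, 0, -10
  , 0.6, -0.0, 0.0, 0.0, 0, 0, -10
  , 0.6, -0.0, 0.0, 0.0, 0, 0, -10
  , 0.6, -0.0, 0.0, 0.0, 0, 0, -10
  , 0.6, -0.0, 0.0, 0.0, 0, 0, -10
  , 0.6, -0.0, 0.0, 0.0, 0, 0, -10
  , 0.6, -0.0, 0.0, 0.0, 0, 0, -10
  , 0.6, -0.0, 0.0, 0.0, 0, 0, -10
  , 0.6, -0.0, 0.0, 0.0, 0, 0, -10
  , 0.6, -0.0, -0.0, 0.0, 0, 0, -10
  , 0.6, -0.0, -0.0, 0.0, 0, 0, -9
  , 0.6, -0.0, -0.0, 0.0, 0, 0, -10
  , 0.6, -0.0, -0.0, 0.0, 0, 0, -9
  , 0.6, -0.0, -0.0, 0.0, 0, 0, -10
  , 0.6, -0.0, -0.0, 0.0, 0, 0, -9
  , 0.6, -0.0, -0.0, 0.0, 0, 0, -10
  , 0.6, -0.0, -0.0, 0.0, 0, 0, -9
  , 0.6, -0.0, -0.0, 0.0, 0, 0, -10
  , 0.6, 0.0, -0.0, 0.0, 0, 0, -9
  , 0.6, 0.0, -0.0, 0.0, 0, 0, -10
  , 0.6, 0.0, -0.0, 0.0, 0, 0, -9
  , 0.6, 0.0, 
[... 517 characters left out ...]
0, 0, 0, 7
  , 4, 1.6, 5.2, -0.0, 0, 0, 7
  , 4, 2.2, 4.9, -0.0, 0, 0, 7
  , 4, 2.8, 4.6, -0.0, 0, 0, 7
  , 4, 3.4, 4.3, -0.0, 0, 0, 6
  , 4, 3.8, 3.9, -0.0, 0, 0, 7
  , 4, 4.2, 3.4, -0.0, 0, 0, 6
  , 4, 4.6, 2.9, -0.0, 0, 0, 7
end [0.5078 0.1576 0.16  ] 121
carry
-> 0.508 0.158 0.16 121
  , 0.6, 0.0, 0.0, -5.6, 0, 0, 0
  , 0.6, 0.0, 0.0, -5.7, 0, 0, 0
-> 0.55 -0.258 0.16 182
  , 0.6, -4.7, -2.2, -0.0, 0, 0, -8
  , 0.6, -4.4, -2.9, -0.0, 0, 0, -8
  , 0.6, -3.9, -3.4, -0.0, 0, 0, -8
  , 0.6, -3.4, -4.0, -0.0, 0, 0, -7
  , 0.6, -2.9, -4.3, -0.0, 0, 0, -8
  , 0.6, -2.3, -4.7, -0.0, 0, 0, -7
  , 0.6, -1.7, -5.0, -0.0, 0, 0, -8
  , 0.6, -0.9, -5.1, -0.0, 0, 0, -7
end [ 0.5495 -0.2575  0.16  ] 182
```

{"api": "move_arm", "payload": {"series": [0.6,0,0,0.3,0,0,0,0.6,0,0,0,0,0,0,3,0,0,0,0,0,0,3,0,0,0,0,0,0,3,0,0,-2,0,0,0]}}

```text
time: 10.48
tool_pos: [0.5525, -0.3288, 0.0821]
tcp_rot: [0.041, -3.138, -0.004]
wrist_force: [0.1, -0.3, -0.1]
width: 0.349
grip_force: 0.0
```

{"api": "move_arm", "payload": {"series": [3,0,0,-3.8,0,0,0,3,0,0,-3.8,0,0,0,4,0.3,5.4,0,0,0,7,4,1.0,5.3,0,0,0,7,4,1.6,5.2,0,0,0,7]}}

```text
time: 11.1
tool_pos: [0.5407, -0.1668, 0.1614]
tcp_rot: [0.539, 3.092, -0.0]
wrist_force: [0.4, 0.1, 0.3]
width: 0.466
grip_force: 0.0
```

{"api": "move_arm", "payload": {"series": [4,2.2,4.9,0,0,0,7,4,2.8,4.6,0,0,0,7,4,3.4,4.3,0,0,0,6,4,3.8,3.9,0,0,0,7,4,4.2,3.4,0,0,0,6]}}

```text
time: 11.72
tool_pos: [0.5183, 0.104, 0.1614]
tcp_rot: [1.393, 2.813, 0.003]
wrist_force: [1.0, -0.0, 0.2]
width: 0.468
grip_force: 0.0
```

{"api": "move_arm", "payload": {"series": [4,4.6,2.9,0,0,0,7,4,0,0,0,0,0,0,4,0,0,0,0,0,0]}}

```text
time: 12.1
tool_pos: [0.5133, 0.1564, 0.1604]
tcp_rot: [1.555, 2.728, 0.001]
wrist_force: [-0.1, -0.6, -0.3]
width: 0.468
grip_force: 0.0
```

```bash
python3 - <<'E'
from h import *
plan((.508,.158,.1,121,4),(.508,.158,.047,121,4))
im=read_camera("top");t=im[180:310,170:500,::-1]
s=read_camera("scene")[130:370,120:500,::-1]
cv2.imwrite("pics/t4.png",np.vstack([cv2.resize(np.clip(t*1.5,0,255).astype(np.uint8),(760,300),interpolation=cv2.INTER_CUBIC),cv2.resize(np.clip(s*1.4,0,255).astype(np.uint8)[:150],(760,300),interpolation=cv2.INTER_CUBIC)]))
E
```

```text
at [0.5133 0.1564 0.1604] yaw 120.6 tilt 0.08
-> 0.508 0.158 0.1 121
  , 4, 0.2, -0.2, 3.0, 0, 0, 0
  , 4, 0.2, -0.2, 3.0, 0, 0, 0
-> 0.508 0.158 0.047 121
  , 4, 0.0, 0.0, 5.3, 0, 0, 0
end [0.5078 0.1578 0.0474] 120.62996471545691
```

View pics/t4.png

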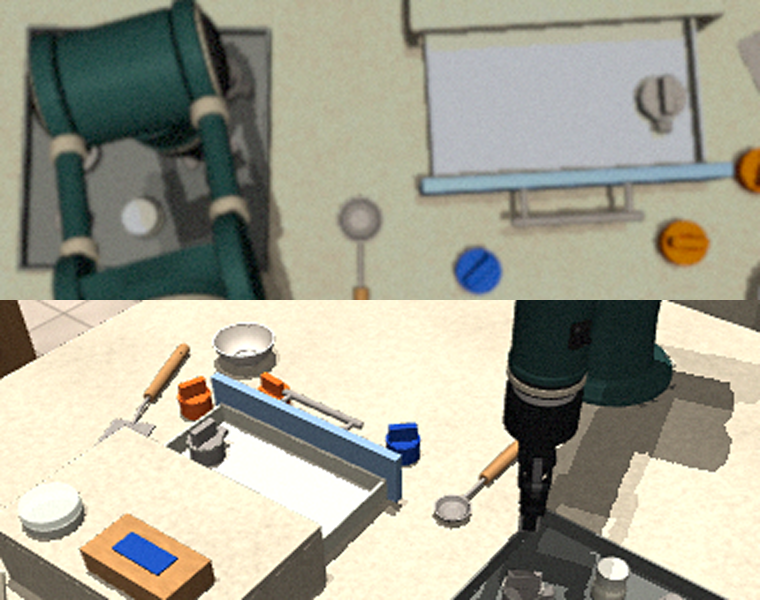

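D stands in the drawer at top-crop (660,98), spout towards the blue front. Next is C.

{"api": "move_arm", "payload": {"series": [4,0.2,-0.2,3,0,0,0,4,0.2,-0.2,3,0,0,0,4,0,0,5.3,0,0,0,4,0,0,0,0,0,0,0.6,0,0,0,0,0,0]}}

```text
time: 12.82
tool_pos: [0.5075, 0.1565, 0.0463]
tcp_rot: [-1.561, -2.726, 0.001]
wrist_force: [0.4, 0.2, 0.4]
width: 0.269
grip_force: 0.0
```

{"api": "move_arm", "payload": {"series": [0.6,0,0,0,0,0,0,0.6,0,0,0,0,0,0,0.6,0,0,0,0,0,0]}}

```text
time: 13.2
tool_pos: [0.5075, 0.1576, 0.0467]
tcp_rot: [1.558, 2.728, -0.0]
wrist_force: [0.3, -1.2, 1.6]
width: 0.123
grip_force: 62.4
```

{"api": "move_arm", "payload": {"series": [0.6,0,0,-5.6,0,0,0,0.6,0,0,-5.7,0,0,0,0.6,-4.7,-2.2,0,0,0,-8,0.6,-4.4,-2.9,0,0,0,-8,0.6,-3.9,-3.4,0,0,0,-8]}}

```text
time: 13.82
tool_pos: [0.5219, 0.0009, 0.1598]
tcp_rot: [0.948, 2.994, 0.0]
wrist_force: [1.8, 0.1, -0.6]
width: 0.119
grip_force: 62.2
```

{"api": "move_arm", "payload": {"series": [0.6,-3.4,-4.0,0,0,0,-7,0.6,-2.9,-4.3,0,0,0,-8,0.6,-2.3,-4.7,0,0,0,-7,0.6,-1.7,-5.0,0,0,0,-8,0.6,-0.9,-5.1,0,0,0,-7]}}

```text
time: 14.45
tool_pos: [0.5454, -0.2597, 0.1593]
tcp_rot: [-0.048, 3.141, 0.0]
wrist_force: [1.4, 0.6, -0.4]
width: 0.124
grip_force: 62.2
```

{"api": "move_arm", "payload": {"series": [0.6,0,0,0,0,0,0,0.6,0,0,0,0,0,0]}}

```text
time: 14.7
tool_pos: [0.545, -0.2577, 0.1589]
tcp_rot: [0.039, -3.14, -0.002]
wrist_force: [0.3, -0.1, -1.1]
width: 0.126
grip_force: 62.1
```

```bash
sed -i 's|;print("at",p| ;y=y+360 if y<-90 else y;print("at",p|' h.py; python3 - <<'E'
from h import *
plan((.55,-.258,.067,182,.6))
print("next");plan((.55,-.258,.16,None,3),(.583,.152,.16,70,4),start=(.55,-.258,.064,182))
print("carry");plan((.583,.152,.16,70,.6),(.548,-.188,.16,2,.6),start=(.583,.152,.047,70))
E
```

```text
at [ 0.545  -0.2577  0.1589] yaw 181.4 tilt 0.08
-> 0.55 -0.258 0.067 182
  , 0.6, -0.2, -0.0, 4.6, 0, 0, 0
  , 0.6, -0.3, -0.0, 4.6, 0, 0, -1
end [ 0.55   -0.2576  0.0669] 182.4321856730362
next
-> 0.55 -0.258 0.16 182
  , 3, -0.0, 0.0, -4.8, 0, 0, 0
  , 3, -0.0, 0.0, -4.8, 0, 0, 0
-> 0.583 0.152 0.16 70
  , 4, -0.4, 3.4, -0.0, 0, 0, 9
  , 4, 0.1, 3.4, -0.0, 0, 0, 9
  , 4, 0.7, 3.4, -0.0, 0, 0, 9
  , 4, 1.2, 3.2, -0.0, 0, 0, 9
  , 4, 1.7, 3.0, -0.0, 0, 0, 10
  , 4, 2.2, 2.6, -0.0, 0, 0, 9
  , 4, 2.6, 2.3, -0.0, 0, 0, 10
  , 4, 2.9, 1.8, -0.0, 0, 0, 9
  , 4, 3.2, 1.3, -0.0, 0, 0, 10
  , 4, 3.3, 0.8, -0.0, 0, 0, 9
  , 4, 3.4, 0.2, -0.0, 0, 0, 10
  , 4, 3.4, -0.4, -0.0, 0, 0, 9
end [0.5827 0.152  0.16  ] 70
carry
-> 0.583 0.152 0.16 70
  , 0.6, 0.0, 0.0, -5.6, 0, 0, 0
  , 0.6, 0.0, 0.0, -5.7, 0, 0, 0
-> 0.548 -0.188 0.16 2
  , 0.6, -4.7, 1.2, -0.0, 0, 0, 10
  , 0.6, -4.5, 2.0, -0.0, 0, 0, 10
  , 0.6, -4.0, 2.7, -0.0, 0, 0, 10
  , 0.6, -3.5, 3.4, -0.0, 0, 0, 10
  , 0.6, -2.9, 4.0, -0.0, 0, 0, 9
  , 0.6, -2.2, 4.4, -0.0, 0, 0, 10
  , 0.6, -1.4, 4.6, -0.0, 0, 0, 9
end [ 0.5482 -0.1877  0.16  ] 2
```

{"api": "move_arm", "payload": {"series": [0.6,-0.2,0,4.6,0,0,0,0.6,-0.3,0,4.6,0,0,-1,0.6,0,0,0.3,0,0,0,0.6,0,0,0,0,0,0,3,0,0,0,0,0,0]}}

```text
time: 15.32
tool_pos: [0.5511, -0.2575, 0.0654]
tcp_rot: [-0.07, 3.14, -0.001]
wrist_force: [-0.7, -0.7, 0.5]
width: 0.326
grip_force: 0.0
```

{"api": "move_arm", "payload": {"series": [3,0,0,0,0,0,0,3,0,0,-2,0,0,0,3,0,0,-3.8,0,0,0,3,0,0,-3.8,0,0,0,4,-0.4,3.4,0,0,0,9]}}

```text
time: 15.95
tool_pos: [0.5565, -0.2269, 0.1673]
tcp_rot: [0.188, 3.125, -0.007]
wrist_force: [-0.0, -0.4, -0.1]
width: 0.469
grip_force: 0.0
```

{"api": "move_arm", "payload": {"series": [4,0.1,3.4,0,0,0,9,4,0.7,3.4,0,0,0,9,4,1.2,3.2,0,0,0,9,4,1.7,3.0,0,0,0,10,4,2.2,2.6,0,0,0,9]}}

```text
time: 16.58
tool_pos: [0.5655, -0.0519, 0.1625]
tcp_rot: [1.396, 2.812, 0.001]
wrist_force: [-0.0, 0.5, -0.0]
width: 0.464
grip_force: 0.0
```

{"api": "move_arm", "payload": {"series": [4,2.6,2.3,0,0,0,10,4,2.9,1.8,0,0,0,9,4,3.2,1.3,0,0,0,10,4,3.3,0.8,0,0,0,9,4,3.4,0.2,0,0,0,10]}}

```text
time: 17.2
tool_pos: [0.5779, 0.1193, 0.1625]
tcp_rot: [2.42, 2.001, 0.003]
wrist_force: [0.5, -0.7, -0.0]
width: 0.47
grip_force: 0.0
```

{"api": "move_arm", "payload": {"series": [4,3.4,-0.4,0,0,0,9,4,0,0,0,0,0,0,4,0,0,0,0,0,0]}}

```text
time: 17.58
tool_pos: [0.5798, 0.152, 0.1615]
tcp_rot: [2.563, 1.815, 0.001]
wrist_force: [-0.3, -0.3, 0.2]
width: 0.472
grip_force: 0.0
```

```bash
python3 - <<'E'
from h import *
plan((.583,.152,.1,70,4),(.583,.152,.047,70,4))
im=read_camera("top");t=im[180:310,170:500,::-1]
s=read_camera("scene")[130:370,120:500,::-1]
cv2.imwrite("pics/t5.png",np.vstack([cv2.resize(np.clip(t*1.5,0,255).astype(np.uint8),(760,300),interpolation=cv2.INTER_CUBIC),cv2.resize(np.clip(s*1.4,0,255).astype(np.uint8)[90:],(760,300),interpolation=cv2.INTER_CUBIC)]))
E
```

```text
at [0.5798 0.152  0.1615] yaw 70.6 tilt 0.07
-> 0.583 0.152 0.1 70
  , 4, 0.1, 0.2, 3.1, 0, 0, 0
  , 4, 0.0, 0.1, 3.0, 0, 0, 1
-> 0.583 0.152 0.047 70
  , 4, 0.0, 0.0, 5.3, 0, 0, 0
end [0.5829 0.152  0.0475] 69.62080605871441
```

View pics/t5.png

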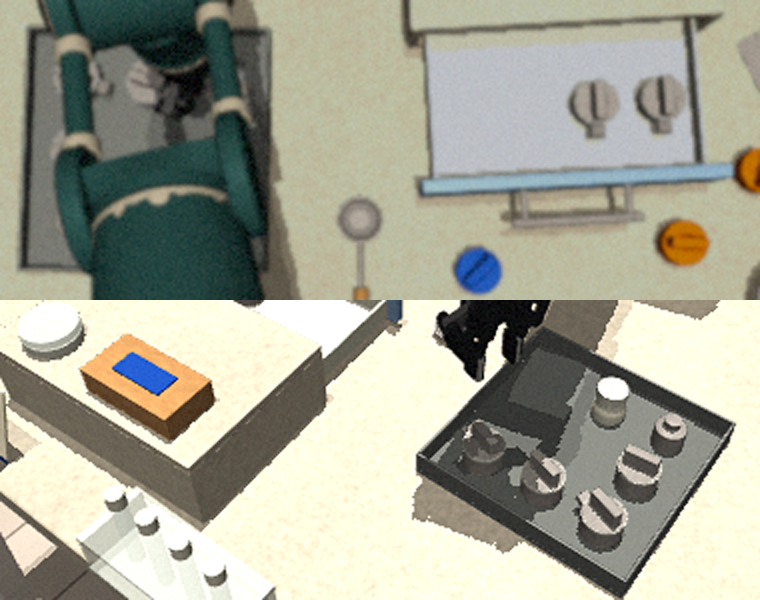

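C and D stand side by side in the drawer, at (595,103) and (660,98), spouts to the front. B at lower crop (485,445) is unmoved. Picking B.

{"api": "move_arm", "payload": {"series": [4,0.1,0.2,3.1,0,0,0,4,0,0.1,3,0,0,1,4,0,0,5.3,0,0,0,4,0,0,0,0,0,0,0.6,0,0,0,0,0,0]}}

```text
time: 18.3
tool_pos: [0.5825, 0.1513, 0.0464]
tcp_rot: [-2.581, -1.79, 0.001]
wrist_force: [0.5, 0.4, -0.4]
width: 0.266
grip_force: 0.0
```

{"api": "move_arm", "payload": {"series": [0.6,0,0,0,0,0,0,0.6,0,0,0,0,0,0,0.6,0,0,0,0,0,0]}}

```text
time: 18.68
tool_pos: [0.5826, 0.1522, 0.0467]
tcp_rot: [2.581, 1.791, 0.0]
wrist_force: [-0.2, 0.2, 0.3]
width: 0.123
grip_force: 62.3
```

{"api": "move_arm", "payload": {"series": [0.6,0,0,-5.6,0,0,0,0.6,0,0,-5.7,0,0,0,0.6,-4.7,1.2,0,0,0,10,0.6,-4.5,2.0,0,0,0,10,0.6,-4.0,2.7,0,0,0,10]}}

```text
time: 19.3
tool_pos: [0.5661, 0.006, 0.1597]
tcp_rot: [2.959, 1.055, 0.001]
wrist_force: [-0.3, 0.4, -1.1]
width: 0.125
grip_force: 62.1
```

{"api": "move_arm", "payload": {"series": [0.6,-3.5,3.4,0,0,0,10,0.6,-2.9,4.0,0,0,0,9,0.6,-2.2,4.4,0,0,0,10,0.6,-1.4,4.6,0,0,0,9,0.6,0,0,0,0,0,0]}}

```text
time: 19.92
tool_pos: [0.5444, -0.1902, 0.1594]
tcp_rot: [3.141, 0.035, 0.0]
wrist_force: [-0.4, 0.5, -0.7]
width: 0.123
grip_force: 62.1
```

{"api": "move_arm", "payload": {"series": [0.6,0,0,0,0,0,0,0.6,0,0,0,0,0,0]}}

```text
time: 20.18
tool_pos: [0.545, -0.186, 0.1592]
tcp_rot: [-3.141, -0.045, 0.0]
wrist_force: [0.2, -0.3, -0.5]
width: 0.124
grip_force: 62.1
```

```bash
python3 - <<'E'
from h import *
plan((.548,-.188,.067,2,.6))
im=read_camera("top")
for t in tins(im,186,284,196,292): print(*t)
print("next");plan((.548,-.188,.16,None,3),(.586,.309,.16,74,4),start=(.548,-.188,.064,2))
print("carry");plan((.586,.309,.16,74,.6),(.545,-.118,.16,2,.6),start=(.586,.309,.047,74))
E
```

```text
at [ 0.545  -0.186   0.1592] yaw 1.6 tilt 0.03
-> 0.548 -0.188 0.067 2
  , 0.6, 0.1, 0.1, 4.6, 0, 0, 0
  , 0.6, 0.2, 0.1, 4.6, 0, 0, 0
end [ 0.5481 -0.1879  0.0672] 1.6258413337843245
[204.2 214. ] [0.5834 0.3057 0.036 ] r_mm 22.2 600 -115.21668676123862
[235.2 215.7] [0.5779 0.2273 0.036 ] r_mm 21.4 5 None
[203.3 245.6] [0.5032 0.3071 0.036 ] r_mm 21.8 7 None
[202.3 276. ] [0.4271 0.3086 0.036 ] r_mm 19.3 10 None
next
-> 0.548 -0.188 0.16 2
  , 3, 0.0, 0.0, -4.8, 0, 0, 0
  , 3, 0.0, 0.0, -4.8, 0, 0, 0
-> 0.586 0.309 0.16 74
  , 4, 0.6, -5.5, -0.0, 0, 0, -8
  , 4, 1.4, -5.4, -0.0, 0, 0, -8
  , 4, 2.1, -5.1, -0.0, 0, 0, -8
  , 4, 2.8, -4.8, -0.0, 0, 0, -8
  , 4, 3.4, -4.3, -0.0, 0, 0, -8
  , 4, 4.0, -3.8, -0.0, 0, 0, -8
  , 4, 4.5, -3.2, -0.0, 0, 0, -8
  , 4, 4.9, -2.6, -0.0, 0, 0, -8
  , 4, 5.3, -1.9, -0.0, 0, 0, -8
end [0.5858 0.3094 0.16  ] 74
carry
-> 0.586 0.309 0.16 74
  , 0.6, 0.0, 0.0, -5.6, 0, 0, 0
  , 0.6, 0.0, 0.0, -5.7, 0, 0, 0
-> 0.545 -0.118 0.16 2
  , 0.6, -5.3, 1.0, -0.0, 0, 0, 9
  , 0.6, -5.1, 1.8, -0.0, 0, 0, 9
  , 0.6, -4.7, 2.6, -0.0, 0, 0, 9
  , 0.6, -4.2, 3.2, -0.0, 0, 0, 9
  , 0.6, -3.7, 3.9, -0.0, 0, 0, 9
  , 0.6, -3.0, 4.4, -0.0, 0, 0, 9
  , 0.6, -2.3, 4.8, -0.0, 0, 0, 9
  , 0.6, -1.6, 5.2, -0.0, 0, 0, 9
end [ 0.5448 -0.1182  0.16  ] 2h.py:19: RuntimeWarning: divide by zero encountered in divide
  m=np.zeros(im.shape[:2],np.uint8);m[y0:y1,x0:x1]=(f[:,:,0]/f[:,:,2]>1.085)[y0:y1,x0:x1]
```

A hasn't moved. Now placing B, then on to A.

{"api": "move_arm", "payload": {"series": [0.6,0.1,0.1,4.6,0,0,0,0.6,0.2,0.1,4.6,0,0,0,0.6,0,0,0.4,0,0,0,0.6,0,0,0,0,0,0,3,0,0,0,0,0,0]}}

```text
time: 20.85
tool_pos: [0.5486, -0.1887, 0.064]
tcp_rot: [3.141, 0.043, 0.001]
wrist_force: [-0.1, 0.1, 0.0]
width: 0.324
grip_force: 0.0
```

{"api": "move_arm", "payload": {"series": [3,0,0,0,0,0,0,3,0,0,-2,0,0,0,3,0,0,-3.8,0,0,0,3,0,0,-3.8,0,0,0,4,0.6,-5.5,0,0,0,-8]}}

```text
time: 21.48
tool_pos: [0.5566, -0.1372, 0.1662]
tcp_rot: [3.126, 0.258, 0.017]
wrist_force: [-0.1, 1.1, 0.6]
width: 0.465
grip_force: 0.0
```

{"api": "move_arm", "payload": {"series": [4,1.4,-5.4,0,0,0,-8,4,2.1,-5.1,0,0,0,-8,4,2.8,-4.8,0,0,0,-8,4,3.4,-4.3,0,0,0,-8,4,4.0,-3.8,0,0,0,-8]}}

```text
time: 22.1
tool_pos: [0.5767, 0.1434, 0.1616]
tcp_rot: [2.849, 1.322, 0.004]
wrist_force: [0.3, -0.6, -0.1]
width: 0.468
grip_force: 0.0
```

{"api": "move_arm", "payload": {"series": [4,4.5,-3.2,0,0,0,-8,4,4.9,-2.6,0,0,0,-8,4,5.3,-1.9,0,0,0,-8,4,0,0,0,0,0,0,4,0,0,0,0,0,0]}}

```text
time: 22.72
tool_pos: [0.5901, 0.3079, 0.1604]
tcp_rot: [2.516, 1.88, 0.001]
wrist_force: [0.2, -0.4, 0.1]
width: 0.467
grip_force: 0.0
```

```bash
python3 - <<'E'
from h import *
plan((.586,.309,.1,72,4),(.586,.309,.047,72,4))
im=read_camera("top")
for t in tins(im,358,475,200,250,.052): print(*t)
s=read_camera("scene")
for t in tins(s,330,480,245,360): print(*t)
for P in((.586,.309,.036),(.584,.231,.036),(.507,.309,.036)): print(proj("scene",P))
E
```

```text
at [0.5901 0.3079 0.1604] yaw 73.5 tilt 0.05
-> 0.586 0.309 0.1 72
  , 4, -0.0, -0.2, 3.0, 0, 0, 1
  , 4, -0.0, -0.2, 3.0, 0, 0, 1
-> 0.586 0.309 0.047 72
  , 4, -0.0, -0.0, 5.3, 0, 0, 0
end [0.5863 0.309  0.0474] 71.51997710020379
[401.2 225.1] [ 0.5453 -0.1883  0.052 ] r_mm 21.0 482 178.52621020545055
[456.3 224.2] [ 0.5455 -0.3247  0.052 ] r_mm 21.8 555 -160.15890931699235
[428.8 225.8] [ 0.5426 -0.2564  0.052 ] r_mm 20.8 617 175.95403594296096
[345.5 260.5] [ 0.4604 -0.049   0.036 ] r_mm 37.4 6655 -137.99535777678045
[470.2 262.7] [ 0.4505 -0.3592  0.036 ] r_mm 25.7 2673 -0.9211891671875535
[455.3 287.4] [ 0.3898 -0.3195  0.036 ] r_mm 19.5 329 174.47716713589458
[440.3 306.9] [ 0.3425 -0.2803  0.036 ] r_mm 24.9 510 127.00475702324998
[391.8 310.1] [ 0.3365 -0.1607  0.036 ] r_mm 26.0 527 170.99772035530825
[465.5 345.2] [ 0.2488 -0.3382  0.036 ] r_mm 37.9 7902 -9.819214870405302
[349.9 341.1] [ 0.2625 -0.0558  0.036 ] r_mm 48.3 13971 -99.16920829216215
[421.6 330.7] [ 0.2853 -0.2322  0.036 ] r_mm 27.7 731 27.002483282676472
[[422.13402163 324.93441569]]
[[391.40772813 306.86843393]]
[[438.89700534 301.55650172]]h.py:19: RuntimeWarning: divide by zero encountered in divide
  m=np.zeros(im.shape[:2],np.uint8);m[y0:y1,x0:x1]=(f[:,:,0]/f[:,:,2]>1.085)[y0:y1,x0:x1]
```

{"api": "move_arm", "payload": {"series": [4,0,-0.2,3.0,0,0,1,4,0,-0.2,3,0,0,1,4,0,0,5.3,0,0,0,4,0,0,0,0,0,0,0.6,0,0,0,0,0,0]}}

```text
time: 23.45
tool_pos: [0.5862, 0.3077, 0.0466]
tcp_rot: [-2.551, -1.833, 0.001]
wrist_force: [-0.6, 0.4, 0.7]
width: 0.271
grip_force: 0.0
```

{"api": "move_arm", "payload": {"series": [0.6,0,0,0,0,0,0,0.6,0,0,0,0,0,0,0.6,0,0,0,0,0,0]}}

```text
time: 23.82
tool_pos: [0.5863, 0.3089, 0.0469]
tcp_rot: [2.549, 1.836, 0.0]
wrist_force: [-0.6, -0.7, 2.0]
width: 0.119
grip_force: 62.7
```

{"api": "move_arm", "payload": {"series": [0.6,0,0,-5.6,0,0,0,0.6,0,0,-5.7,0,0,0,0.6,-5.3,1.0,0,0,0,9,0.6,-5.1,1.8,0,0,0,9,0.6,-4.7,2.6,0,0,0,9]}}

```text
time: 24.45
tool_pos: [0.5637, 0.1477, 0.1595]
tcp_rot: [2.91, 1.184, 0.001]
wrist_force: [0.9, -0.9, -0.5]
width: 0.125
grip_force: 62.3
```

{"api": "move_arm", "payload": {"series": [0.6,-4.2,3.2,0,0,0,9,0.6,-3.7,3.9,0,0,0,9,0.6,-3.0,4.4,0,0,0,9,0.6,-2.3,4.8,0,0,0,9,0.6,-1.6,5.2,0,0,0,7]}}

```text
time: 25.08
tool_pos: [0.526, -0.1173, 0.1594]
tcp_rot: [-3.141, -0.035, -0.001]
wrist_force: [0.9, -0.2, -0.3]
width: 0.117
grip_force: 62.3
```

{"api": "move_arm", "payload": {"series": [0.6,0,0,0,0,0,0,0.6,0,0,0,0,0,0,0.6,0,0,0,0,0,0]}}

```text
time: 25.45
tool_pos: [0.5266, -0.1146, 0.1592]
tcp_rot: [-3.141, -0.045, 0.0]
wrist_force: [0.4, 0.3, -0.5]
width: 0.126
grip_force: 62.3
```

```bash
python3 - <<'E'
from h import *
plan((.545,-.118,.067,2,.6))
im=read_camera("top")
for t in tins(im,186,284,196,292): print(*t)
E
```

```text
at [ 0.5266 -0.1146  0.1592] yaw 1.6 tilt 0.03
-> 0.545 -0.118 0.067 2
  , 0.6, 0.9, 0.2, 4.6, 0, 0, 0
  , 0.6, 0.9, 0.2, 4.6, 0, 0, 0
end [ 0.5447 -0.1181  0.0672] 1.6313986402730913
[235.1 216.1] [0.5769 0.2275 0.036 ] r_mm 22.1 95 -104.1165290105412
[202.9 245.4] [0.5037 0.3081 0.036 ] r_mm 21.6 177 -163.49059299690182
[202.2 276.1] [0.427 0.309 0.036] r_mm 18.9 8 Noneh.py:19: RuntimeWarning: divide by zero encountered in divide
  m=np.zeros(im.shape[:2],np.uint8);m[y0:y1,x0:x1]=(f[:,:,0]/f[:,:,2]>1.085)[y0:y1,x0:x1]
```

{"api": "move_arm", "payload": {"series": [0.6,1.8,0.2,0,0,0,0,0.6,0,0,4.6,0,0,0,0.6,0,0,4.6,0,0,0,0.6,0,0,0.4,0,0,0,0.6,0,0,0,0,0,0]}}

```text
time: 26.12
tool_pos: [0.5455, -0.1169, 0.063]
tcp_rot: [-3.141, -0.043, 0.0]
wrist_force: [-0.1, 0.1, -1.2]
width: 0.128
grip_force: 64.9
```

{"api": "move_arm", "payload": {"series": [3,0,0,0,0,0,0,3,0,0,0,0,0,0,3,0,0,-2,0,0,0,3,0,0,-3.8,0,0,0,2,0,0,-3.8,0,0,0]}}

```text
time: 26.75
tool_pos: [0.5444, -0.1174, 0.1606]
tcp_rot: [-3.141, -0.042, -0.0]
wrist_force: [-0.2, -0.7, -0.3]
width: 0.232
grip_force: 0.0
```

{"api": "move_arm", "payload": {"series": [0,-3,-2,0,0,0,0,0,-4,-4,0,0,0,0,0,-3,-5,0,0,0,0,0,0,-6,0,0,0,0,0,0,0,0,0,0,0]}}

```text
time: 27.38
tool_pos: [0.4397, 0.0532, 0.1601]
tcp_rot: [-3.14, -0.051, -0.003]
wrist_force: [-0.6, -0.1, 0.8]
width: 0.0
grip_force: 0.0
```

```bash
python3 - <<'E'
from h import *
plan((.38,-.227,.16,2,0),(.38,-.227,.06,2,0))
im=read_camera("top");t=im[180:310,340:500,::-1]
s=read_camera("scene")[150:260,160:360,::-1]
f=lambda a,g:cv2.resize(np.clip(a*g,0,255).astype(np.uint8),(540,295),interpolation=cv2.INTER_CUBIC)
cv2.imwrite("pics/t6.png",np.vstack([f(t[:88],1.5),f(s,1.4)]))
E
```

```text
at [0.4397 0.0532 0.1601] yaw 1.9 tilt 0.13
-> 0.38 -0.227 0.16 2
  , 0, -1.4, 5.6, 0.0, 0, 0, 0
  , 0, -1.4, 5.6, 0.0, 0, 0, 0
  , 0, -1.4, 5.5, 0.0, 0, 0, 0
  , 0, -1.3, 5.6, 0.0, 0, 0, 0
  , 0, -1.4, 5.5, 0.0, 0, 0, 0
-> 0.38 -0.227 0.06 2
  , 0, 0.0, 0.0, 5.0, 0, 0, 0
  , 0, 0.0, 0.0, 5.0, 0, 0, 0
end [ 0.3797 -0.2269  0.0601] 1.8612266950583083
```

View pics/t6.png

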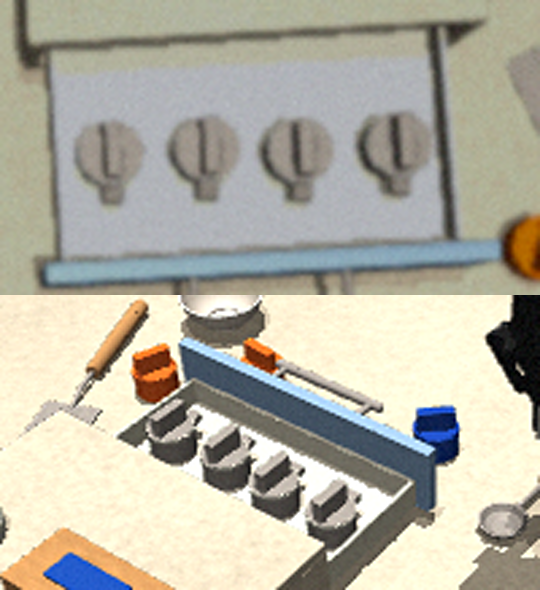

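All four tins stand in a row with their spouts to the blue front, at upper crop (110,155), (205,148), (297,150) and (395,147). Now to the handle.

{"api": "move_arm", "payload": {"series": [0,-1.4,5.6,0,0,0,0,0,-1.4,5.6,0,0,0,0,0,-1.4,5.5,0,0,0,0,0,-1.3,5.6,0,0,0,0,0,-1.4,5.5,0,0,0,0]}}

```text
time: 28.1
tool_pos: [0.3773, -0.2335, 0.1598]
tcp_rot: [3.14, 0.037, 0.001]
wrist_force: [1.1, -0.4, 0.7]
width: 0.0
grip_force: 0.0
```

{"api": "move_arm", "payload": {"series": [0,0,0,0,0,0,0,0,0,0,0,0,0,0]}}

```text
time: 28.35
tool_pos: [0.3777, -0.2309, 0.1592]
tcp_rot: [-3.141, -0.036, 0.001]
wrist_force: [-0.6, 0.7, -0.1]
width: -0.001
grip_force: 0.0
```

```bash
python3 - <<'E'
from h import *
plan((.382,-.228,.06,2,0))
E
```

```text
at [ 0.3777 -0.2309  0.1592] yaw 1.3 tilt 0.04
-> 0.382 -0.228 0.06 2
  , 0, 0.2, -0.1, 5.0, 0, 0, 0
  , 0, 0.2, -0.2, 4.9, 0, 0, -1
end [ 0.3817 -0.2278  0.0602] 2.3198545553734538
```

{"api": "move_arm", "payload": {"series": [0,0.2,-0.1,5,0,0,0,0,0.2,-0.2,4.9,0,0,-1,0,0.8,0,0,0,0,0,0,0.8,0,0,0,0,0,0,0.8,0,0,0,0,0]}}

```text
time: 28.98
tool_pos: [0.4085, -0.2264, 0.0626]
tcp_rot: [3.139, 0.07, 0.004]
wrist_force: [-2.3, -1.0, 0.9]
width: 0.0
grip_force: 1.1
```

{"api": "move_arm", "payload": {"series": [0,0.8,0,0,0,0,0,0,0.8,0,0,0,0,0,0,1,0,0,0,0,0,0,1,0,0,0,0,0,0,1,0,0,0,0,0]}}

```text
time: 29.6
tool_pos: [0.453, -0.2238, 0.0603]
tcp_rot: [3.141, 0.069, -0.0]
wrist_force: [-1.1, -1.2, 1.1]
width: -0.001
grip_force: 1.0
```

{"api": "move_arm", "payload": {"series": [0,1,0,0,0,0,0,0,1,0,0,0,0,0,0,1,0,0,0,0,0,0,1,0,0,0,0,0,0,1,0,0,0,0,0]}}

```text
time: 30.22
tool_pos: [0.5028, -0.2214, 0.0602]
tcp_rot: [-3.141, -0.069, 0.0]
wrist_force: [-2.0, -1.9, 0.7]
width: 0.004
grip_force: 1.0
```

```bash
python3 - <<'E'
from h import *
s=read_state();print(s["tool_pos"],s["wrist_force"],s["torque"])
im=read_camera("top");f=cv2.GaussianBlur(im,(0,0),1).astype(int)
m=((f[:,:,2]-f[:,:,0]>25)&(f[:,:,1]>90));m[:, :330]=0;m[:,520:]=0;m[:150]=0;m[300:]=0
ys,xs=np.where(m);print(len(xs))
for a,b in((345,380),(470,490)):
    k=(xs>a)&(xs<b)
    if k.any(): print((xs[k].mean(),ys[k].mean()),onz("top",(xs[k].mean(),ys[k].mean()),.088))
im0=cv2.imread("pics/top0.png")[:,:,::-1]
f=cv2.GaussianBlur(im0,(0,0),1).astype(int);m=((f[:,:,2]-f[:,:,0]>25)&(f[:,:,1]>90));m[:, :330]=0;m[:,520:]=0;m[:150]=0;m[300:]=0
ys,xs=np.where(m);print("t0",len(xs))
for a,b in((345,380),(470,490)):
    k=(xs>a)&(xs<b)
    if k.any(): print((xs[k].mean(),ys[k].mean()),onz("top",(xs[k].mean(),ys[k].mean()),.088))
E
```

```text
[ 0.50280872 -0.22144982  0.06015973] [-2.00802154 -1.93179968  0.67141759] [-0.24383791  0.26769957 -0.0113135 ]
122
(np.float64(365.9911504424779), np.float64(220.4867256637168)) [ 0.55312245 -0.09837335  0.088     ]
t0 311
(np.float64(377.75), np.float64(257.75)) [ 0.46266101 -0.1243641   0.088     ]
(np.float64(477.8360655737705), np.float64(252.45901639344262)) [ 0.47172277 -0.36391315  0.088     ]
```

{"api": "move_arm", "payload": {"series": [0,1,0,0,0,0,0,0,1,0,0,0,0,0,0,1,0,0,0,0,0,0,0.8,0,0,0,0,0,0,0,0,0,0,0,0]}}

```text
time: 30.9
tool_pos: [0.5416, -0.2198, 0.0606]
tcp_rot: [3.141, 0.07, 0.003]
wrist_force: [0.1, -0.1, -0.1]
width: 0.003
grip_force: 0.0
```

{"api": "move_arm", "payload": {"series": [0,0.5,0,0,0,0,0,0,0.3,0,0,0,0,0,0,0,0,0,0,0,0]}}

```text
time: 31.28
tool_pos: [0.5486, -0.2194, 0.0604]
tcp_rot: [3.141, 0.069, 0.001]
wrist_force: [-0.5, 0.1, -0.2]
width: 0.001
grip_force: 0.0
```

{"api": "move_arm", "payload": {"series": [0,0.3,0,0,0,0,0,0,0.2,0,0,0,0,0,0,0,0,0,0,0,0]}}

```text
time: 31.65
tool_pos: [0.5517, -0.2193, 0.0603]
tcp_rot: [-3.14, -0.069, 0.005]
wrist_force: [-6.5, -0.6, 3.8]
width: -0.001
grip_force: 2.9
```

{"api": "move_arm", "payload": {"series": [0,0.3,0,0,0,0,0,0,0,0,0,0,0,0]}}

```text
time: 31.9
tool_pos: [0.556, -0.2192, 0.0603]
tcp_rot: [-3.141, -0.069, 0.001]
wrist_force: [-2.0, -0.9, 0.8]
width: -0.0
grip_force: 1.2
```

{"api": "move_arm", "payload": {"series": [0,0.3,0,0,0,0,0,0,0,0,0,0,0,0]}}

```text
time: 32.15
tool_pos: [0.5603, -0.2191, 0.0606]
tcp_rot: [3.14, 0.069, 0.003]
wrist_force: [0.2, -0.2, -0.9]
width: 0.004
grip_force: 0.0
```

{"api": "move_arm", "payload": {"series": [0,0.3,0,0,0,0,0,0,0,0,0,0,0,0]}}

```text
time: 32.4
tool_pos: [0.5624, -0.2188, 0.0603]
tcp_rot: [-3.141, -0.069, 0.0]
wrist_force: [-1.1, -0.2, 0.4]
width: -0.002
grip_force: 0.4
```

{"api": "move_arm", "payload": {"series": [0,0.2,0,0,0,0,0,0,0,0,0,0,0,0]}}

```text
time: 32.65
tool_pos: [0.5625, -0.2188, 0.0602]
tcp_rot: [-3.14, -0.07, 0.006]
wrist_force: [-6.5, -0.2, 4.8]
width: -0.0
grip_force: 3.3
```

{"api": "move_arm", "payload": {"series": [0,0.2,0,0,0,0,0,0,0,0,0,0,0,0]}}

```text
time: 32.9
tool_pos: [0.5626, -0.2187, 0.0601]
tcp_rot: [-3.14, -0.07, 0.012]
wrist_force: [-12.4, -1.2, 9.5]
width: -0.0
grip_force: 6.2
```

The arm has met a hard stop at TCP x 0.5626 after the detent, so the drawer is home. Retracting.

{"api": "move_arm", "payload": {"series": [0,-1,0,0,0,0,0,0,-3,0,0,0,0,0,0,-3,0,0,0,0,0,0,0,0,-5,0,0,0,0,0,0,-6,0,0,0]}}

```text
time: 33.52
tool_pos: [0.4947, -0.221, 0.1697]
tcp_rot: [-3.139, -0.068, 0.004]
wrist_force: [2.1, -0.3, 0.7]
width: -0.001
grip_force: 0.0
```

{"api": "move_arm", "payload": {"series": [0,-5,3,0,0,0,0,0,-4,5,0,0,0,0,0,0,6,0,0,0,0,0,0,0,0,0,0,0,0,0,0,0,0,0,0]}}

```text
time: 34.15
tool_pos: [0.4133, -0.364, 0.17]
tcp_rot: [-3.14, -0.068, -0.0]
wrist_force: [-0.4, 0.3, 0.2]
width: -0.0
grip_force: 0.0
```

```bash
python3 - <<'E'
from h import *
plan()
im=read_camera("top");t=im[80:310,80:560,::-1]
s=read_camera("scene")[130:370,120:500,::-1]
f=lambda a,g,h:cv2.resize(np.clip(a*g,0,255).astype(np.uint8),(560,h),interpolation=cv2.INTER_CUBIC)
cv2.imwrite("pics/t7.png",np.vstack([f(t,1.5,268),f(s,1.4,330)]))
E
```

```text
at [ 0.4133 -0.364   0.17  ] yaw 2.5 tilt 0.05
end [ 0.4133 -0.364   0.17  ] 2.4646865714770767
```

View pics/t7.png

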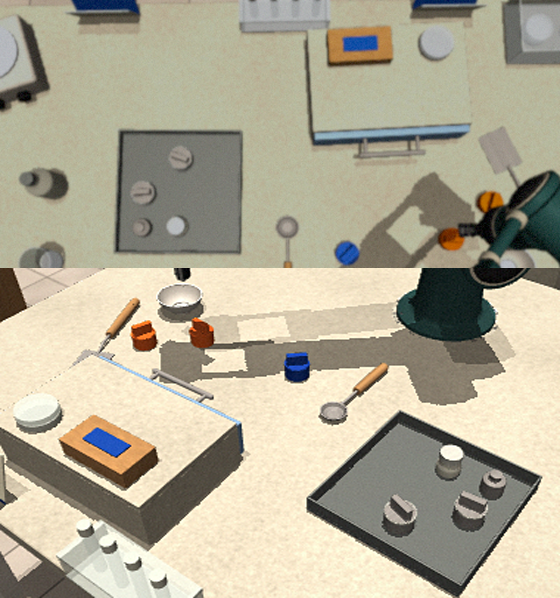

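The drawer is shut against the unit (front at (392,133)). The tote holds the two plain tins, the jar and the weight, the bystanders are in place, and the arm is clear. Handing in.

```bash
python3 -c "
from workcell import *
print(finish_job())"
```

```text
the job is handed in; nothing more can be done
None
```

The job is handed in, though no verdict came back: all four spouted tins stand in the drawer with spouts to the front, the plain tin is in the tote, and the drawer is pushed home past its detent to a hard stop.

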